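# Load the empty carousel cup, then draw and hold the index plunger

### The job

With the carousel locked by its index plunger, tip the five ceramic cylinders from the steel tray into the one empty cup on the turntable, and set the empty tray back down flat on the bench. Then pull the plunger's knob fully up against its spring, so that the pin stands clear of its hole and I can turn the carousel on, and finish while holding it there: do not let go. Leave the turntable at its station and the cups in their places, and do not disturb the other things on the bench.

Things in the scene. Friction and masses are not known exactly. Their poses are not given: they have to be found in the camera images.
- carousel: Fixed base of the cup carousel: grey casting; on it a steel turntable 240 mm across (top face 44 mm above the bench) with three steel cups; outside its rim a grey bracket carries the index plunger. Origin on the turntable's axis at bench level, z up. Bracket towards its -x, 88 to 154 mm from the axis, 44 mm wide, arm's top 78 mm up.
- turntable (a joint): Turn of the turntable about its vertical axis, rad, 0 at the start, where it shall stay. The plunger's pin stands in one of the six holes (10 mm wide) in its rim and locks it with under 2 degrees of play; with the pin out it turns easily (about 0.06 N m).
- index_plunger (a joint): Lift of the sprung index plunger, m, straight up. 0 = home, pin 10 mm deep in its hole; 0.010 = tip level with the turntable's top face; 0.014 = end stop, fully drawn, tip 4 mm clear. The spring pushes down with 5 N at home, 12 N fully drawn; let go, it snaps back.
- plunger_knob (a point): Middle of the plunger's upright round steel knob, 28 mm across, 25 mm tall, 106 mm from the turntable's axis. Home: underside 96, top 121, this point 108.5 mm above the bench. Below it is a steel sleeve 17 mm across, top 94.5 mm up. The two nearest cups, inward to either side, have walls 54 mm from the knob's axis and rims 134 mm up.
- pin_tip (a point): Lower end of the plunger's 8 mm steel pin, on the axis of its hole.
- empty_cup: The one empty cup on the turntable: open steel cup 73 mm across, 90 mm tall, mouth 64 mm inside, floor 3 mm, 0.11 kg, loose in a 4 mm high locating ring. Origin mid underside (44 mm above the bench); rim 134 mm above the bench. The three cups stand 62 mm from the turntable's axis, 120 degrees apart; which place has the empty one varies.
- filled_cup_1: A cup like the empty one, already holding five ceramic cylinders (they cannot come out). Origin in the middle of its underside.
- filled_cup_2: The other cup that already holds five ceramic cylinders. Origin in the middle of its underside.
- tray: Loose tipping tray of polished steel, about 0.14 kg. Origin on its underside, mid pan; +x to the open spout, z up. Floor 2 mm thick; pan x -60 (rear wall) to +60 mm (spout, no wall), walls 22 mm high, 72 mm wide, narrowing from x = 12 to 42 mm at the spout. Pieces slide out when it is tipped spout down 25 degrees or more (50 empties it). Grey plastic grip behind.
- tray_lip (a point): Middle of the tray's spout edge, on the floor's upper face: (60, 0, 2) mm in the tray's frame.
- tray_grip (a point): Middle of the tray's grey grip: a straight bar along the tray's x, 70 mm long (x -143 to -73 mm), 16 mm wide (y), 22 mm tall, from 16 to 38 mm above the tray's underside, free on both sides; this point is (-108, 0, 27) mm in the tray's frame.
- piece_1: One of the five loose dark grey ceramic grinding cylinders in the tray, 18 mm across and 18 mm long, 18 g, standing on end on the tray's floor at the start. Origin in the middle of one end face, its z along the cylinder's axis.
- piece_2: One of the five loose dark grey ceramic grinding cylinders in the tray, 18 mm across and 18 mm long, 18 g, standing on end on the tray's floor at the start. Origin in the middle of one end face, its z along the cylinder's axis.
- piece_3: One of the five loose dark grey ceramic grinding cylinders in the tray, 18 mm across and 18 mm long, 18 g, standing on end on the tray's floor at the start. Origin in the middle of one end face, its z along the cylinder's axis.
- piece_4: One of the five loose dark grey ceramic grinding cylinders in the tray, 18 mm across and 18 mm long, 18 g, standing on end on the tray's floor at the start. Origin in the middle of one end face, its z along the cylinder's axis.
- piece_5: One of the five loose dark grey ceramic grinding cylinders in the tray, 18 mm across and 18 mm long, 18 g, standing on end on the tray's floor at the start. Origin in the middle of one end face, its z along the cylinder's axis.
- felt_marker: Bystander: felt marker, 136 mm long, 13 mm thick, lying between tray and carousel. Origin in the middle of its underside.
- rubber_stopper: Bystander: black rubber stopper, 31 mm across, 26 mm tall. Origin in the middle of its underside.
- small_bottle: Bystander: small white-capped plastic bottle, 36 mm across, 75 mm tall. Origin in the middle of its underside.
- tweezers: Bystander: bent-tip tweezers, 129 mm long, lying behind the tray. Origin in the middle of its underside.

How it is judged:
By the outcome, as a careful person would: the job done as asked, in the order asked, and still so for the second after the job is handed in, while the arm keeps its last pose, push and grip.
It also fails if it takes over 67 s, if anything falls off the work surface, if the arm or the gripper's body presses on something with over 40 N, if the wrist force passes 120 N, or if a joint passes its speed limit or range.

### The arm

A 7-joint arm with a two-finger parallel gripper is mounted at the origin on a cart in front of the work surface, level with it; the furniture and walls round the work are solid. World frame = base frame: x ahead of the robot, y to its left, z up, the work surface at z = 0. Lengths are in mm, angles in rad, forces in N, time in s.
With the tool pointing down it reaches from about 400 to 875 mm from the base axis. Payload 19.3 kg.
Tool frame: the origin (TCP) lies at the very end of the fingers, on their centre line; the grasp point (between the pads) lies 19 mm behind it (grip_point_offset is the z of the grasp point in the tool frame, in mm); z points along the fingers, x is the direction in which the jaws open and shut, and the axes are right-handed (so a half turn about z gives the same grasp; the last joint's range is limited). The gripper opens to 85 mm and grips with 20 to 120 N. Pads are 22 mm wide; open, the fingers measure 114 mm over their backs; the gripper's body (76 mm by 85 mm) begins 54 mm behind the grasp point. The pads swing forward as they close: fully open they stand 13 mm farther back than shut.
Start: joints at [-1.41, 0.521, -0.036, 1.599, 0.021, 1.021, -0.113], TCP at [142.993, 608.414, 231.291] pointing down, gripper open.
Joint ranges: [-2.91, 2.91], [-0.3, 2.13], [-1.5, 1.42], [0.17, 2.43], [-1.26, 4.41], [0.16, 1.93], [-2.52, 2.52]. Speed limits (rad/s): [1.89, 1.89, 2.39, 2.39, 3.01, 3.01, 3.01].

### API

Orientations are given as a 3x3 rotation matrix whose columns are the frame's x, y, z axes.
In Python, from workcell import movep, movel, goto_joints, open_gripper, clamp, wait, inverse_kinematics, read_state, camera, PlanningError, finish_job, grip_point_offset gives the robot as it stands. Calls block until the motion is done:
- movep(position, orientation): joint-space move of the TCP to a pose.
- movel(position, frame=None, max_speed=150, guard=None): straight line of the TCP; frame=None keeps the orientation; max_speed is the mean speed in mm/s. With guard (N) it stops when the force on the tool has changed by that much, and returns True; else False.
- goto_joints(angles): joint-space move.
- open_gripper() and clamp(): open the fingers fully, or close them until they stop; the grip force is fixed at half the most.
- wait(seconds).
- inverse_kinematics(position, orientation): joint angles nearest the present ones, or None.
- read_state(): the state.
- camera(name): name is "scene" or "top" or "wrist"; returns a dict with "image" (400x640x3 uint8, blue, green, red), "range_z" (400x640 float32, mm along the optical axis (not along the pixel's ray), 0 where there is no reading), "fx", "fy", "cx", "cy" (pixels), "dist_coeffs" ([k1, k2, p1, p2, k3] as OpenCV has them; the pictures are not rectified), "cam_to_world" (4x4, takes a point from camera to world coordinates). Camera axes: x right, y up, looking along -z (the intrinsics and any distortion apply to the point x, -y, -z); pixel columns grow to the right and rows downward; lengths in mm; the calibration is good to about 2 mm. A picture is of the moment at which its call begins.
A pose or a line that the arm cannot do raises PlanningError and nothing moves.
- finish_job(): hands the job in, once; it reports no verdict.
The state is a dict: "time": time; "qpos": joint angles; "qvel": joint speeds; "joint_efforts": joint torques, N m; "eef_pos": TCP position; "tool_rot": TCP orientation; "ft_force": force on the tool from outside, world axes, zero at the start; "torque": the same for the moment, N m; "finger_gap": finger opening in mm.
Only numpy, scipy, OpenCV 4.12 (cv2) and the standard library are available. Lean on these libraries where they do the work, as an engineer would, in place of code of your own. Each camera call takes 0.05 s, during which the arm holds its last target.

## Working session

There is one attempt and no reset: what is moved stays moved. The work goes in short steps, each a Python script; the robot and the scene stay as the last script left them, time stands still between calls to the robot, and variables do not carry over. Pictures are saved under pics/ and viewed, and the job is handed in when it is done.

```bash
ls; mkdir -p pics; cat > h.py <<'E'
import numpy as np, cv2
from workcell import *
def K(c): return np.array([[c["fx"],0,c["cx"]],[0,c["fy"],c["cy"]],[0,0,1.]])
def ray(c,uv):
    p=cv2.undistortPoints(np.array(uv,float).reshape(-1,1,2),K(c),np.array(c["dist_coeffs"],float)).reshape(-1,2)
    T=np.array(c["cam_to_world"]); d=np.c_[p[:,0],-p[:,1],-np.ones(len(p))]
    return T[:3,3],d@T[:3,:3].T
def plane(c,uv,z):
    o,d=ray(c,uv); return o+d*((z-o[2])/d[:,2])[:,None]
def cloud(c,uv):
    uv=np.array(uv,int); o,d=ray(c,uv); r=c["range_z"][uv[:,1],uv[:,0]]; return o+d*r[:,None]
def proj(c,P):
    T=np.array(c["cam_to_world"]); p=(np.array(P,float).reshape(-1,3)-T[:3,3])@T[:3,:3]; p[:,1:]*=-1
    return cv2.projectPoints(p,np.zeros(3),np.zeros(3),K(c),np.array(c["dist_coeffs"],float))[0].reshape(-1,2)
def tri(c1,u1,c2,u2):
    o1,d1=ray(c1,[u1]);o2,d2=ray(c2,[u2]);A=np.c_[d1[0],-d2[0]];s=np.linalg.lstsq(A,o2-o1,rcond=None)[0]
    a=o1+s[0]*d1[0];b=o2+s[1]*d2[0];return (a+b)/2,np.linalg.norm(a-b)
E
cat > s1.py <<'E'
from h import *
import pickle
for n in ["scene","top","wrist"]:
    c=camera(n); pickle.dump(c,open(f"{n}0.pkl","wb")); cv2.imwrite(f"pics/{n}0.png",c["image"]); print(n,np.round(c["cam_to_world"],2).tolist(),c["fx"],c["dist_coeffs"],(c["range_z"]>0).mean())
s=read_state(); print(s["time"],s["eef_pos"],s["tool_rot"],s["finger_gap"],grip_point_offset, s["ft_force"])
E
python3 s1.py
```

```text
pics
scene [[0.64, 0.44, -0.63, -195.0], [-0.77, 0.38, -0.51, -678.27], [0.01, 0.81, 0.59, 793.77], [0.0, 0.0, 0.0, 1.0]] 490.29832549236164 [-0.03825542  0.          0.          0.          0.        ] 0.995875
top [[-0.02, 0.98, -0.18, 349.02], [-1.0, -0.02, 0.01, -31.93], [0.01, 0.18, 0.98, 1344.34], [0.0, 0.0, 0.0, 1.0]] 511.0240817451816 [-0.07631823  0.          0.          0.          0.        ] 0.99590234375
wrist [[0.23, -0.92, -0.31, 62.61], [0.97, 0.22, 0.07, 627.06], [-0.0, -0.32, 0.95, 373.08], [0.0, 0.0, 0.0, 1.0]] 332.5689448123875 [-0.03195205  0.          0.          0.          0.        ] 0.99605078125
0.15 [142.9472513  608.17247061 230.85870256] [[ 2.28743953e-01  9.73486614e-01 -1.29249002e-04]
 [ 9.73486215e-01 -2.28743977e-01 -8.84611839e-04]
 [-8.90722715e-04  7.65274871e-05 -9.99999600e-01]] 85.38407211226168 -18.700000000000003 [0.02605729 0.28117779 0.01653301]
```

View pics/scene0.png

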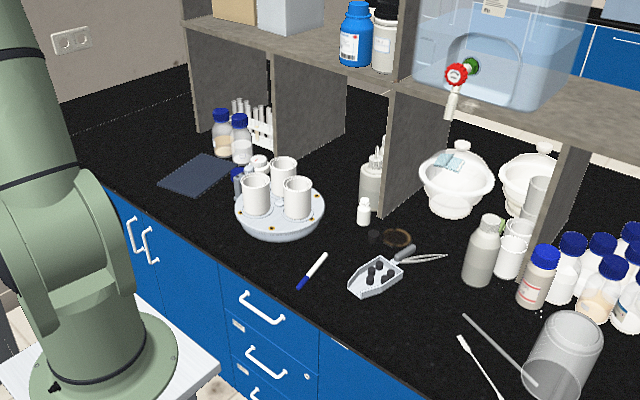

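View pics/top0.png

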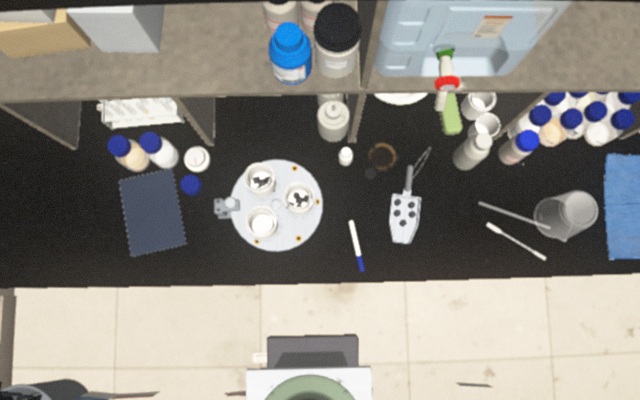

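View pics/wrist0.png

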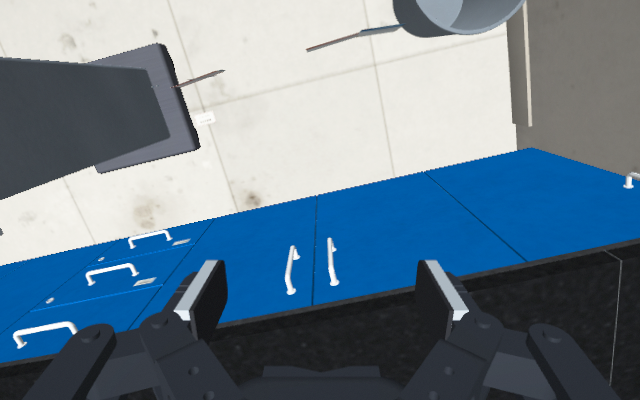

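```bash
cat > s2.py <<'E'
from h import *
import pickle
t=pickle.load(open("top0.pkl","rb"));s=pickle.load(open("scene0.pkl","rb"))
a=cv2.resize(t["image"][140:280,190:350],None,fx=5,fy=5,interpolation=cv2.INTER_CUBIC)[:600,:800]
b=cv2.resize(t["image"][135:255,340:460],None,fx=5,fy=5,interpolation=cv2.INTER_CUBIC)
c=cv2.resize(s["image"][150:300,220:460],None,fx=3.3,fy=3.3,interpolation=cv2.INTER_CUBIC)
for n,i in zip("abc",(a,b,c)): cv2.imwrite(f"pics/z{n}.png",i)
E
python3 s2.py
```

```text
(no output)
```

View pics/za.png

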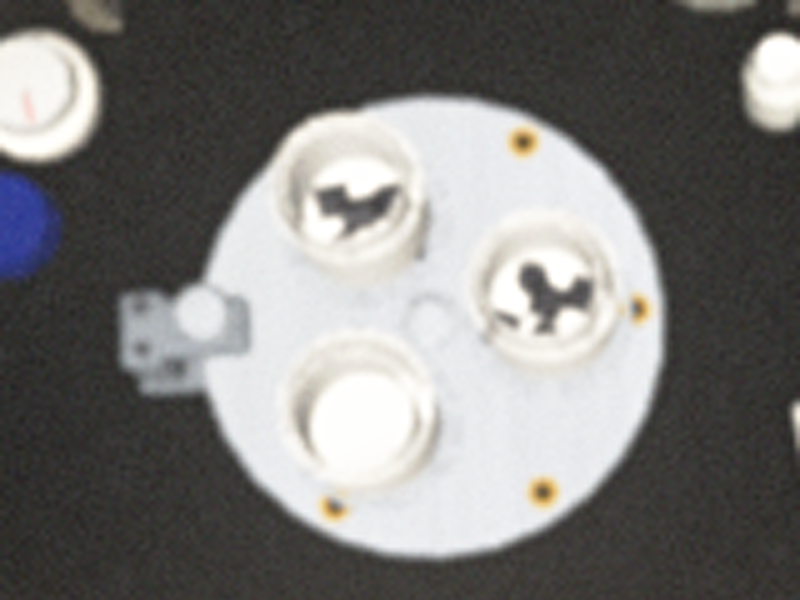

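View pics/zb.png

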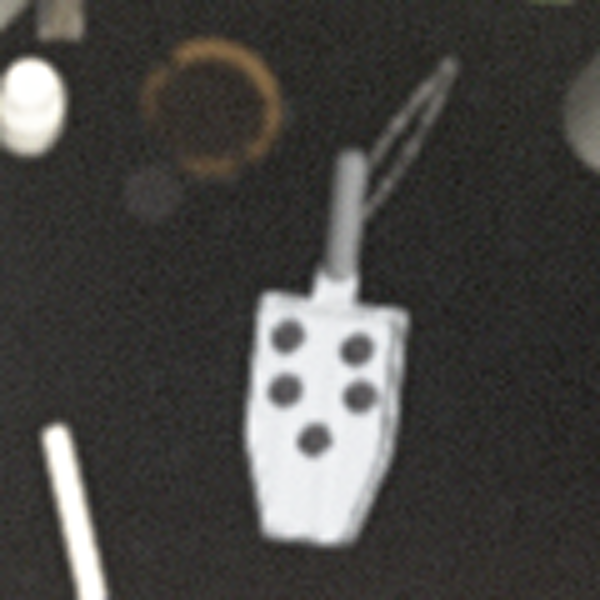

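View pics/zc.png

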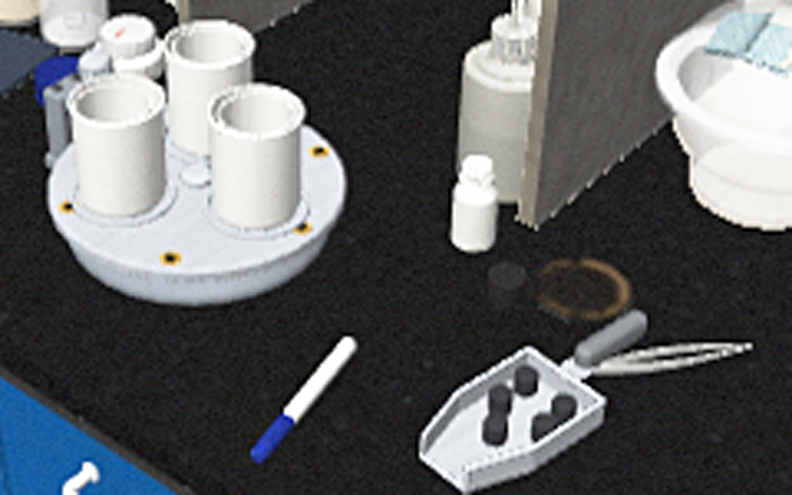

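```bash
cat > s3.py <<'E'
from h import *
import pickle
t=pickle.load(open("top0.pkl","rb"));s=pickle.load(open("scene0.pkl","rb"))
H,W=400,640
uu,vv=np.meshgrid(np.arange(W),np.arange(H)); uv=np.c_[uu.ravel(),vv.ravel()]
for n,c in (("top",t),("scene",s)):
    P=cloud(c,uv); ok=c["range_z"].ravel()>0
    px=uv
    # bench
    b=ok&(abs(P[:,2])<30)&(P[:,0]>350)&(P[:,0]<800)&(abs(P[:,1])<400)
    print(n,"bench z",np.median(P[b,2]))
    # yellow hole rings
    hsv=cv2.cvtColor(c["image"],cv2.COLOR_BGR2HSV)
    m=(cv2.inRange(hsv,(10,110,120),(35,255,255)))
    k,l,st,ce=cv2.connectedComponentsWithStats(m)
    for i in range(1,k):
        p=plane(c,[ce[i]],44)[0]
        if 350<p[0]<800 and -100<p[1]<300: print(" hole",ce[i].round(1),st[i,4],p.round(1), cloud(c,[ce[i]]).round(0))
    # cup rims by height
    roi=ok&(P[:,0]>400)&(P[:,0]<800)&(P[:,1]>-100)&(P[:,1]<350)
    hi=roi&(P[:,2]>128)&(P[:,2]<142)
    m=hi.reshape(H,W).astype(np.uint8)
    k,l,st,ce=cv2.connectedComponentsWithStats(m,connectivity=8)
    for i in range(1,k):
        if st[i,4]>20:
            Q=P[(l==i).ravel()]
            A=np.c_[2*Q[:,:2],np.ones(len(Q))];x=np.linalg.lstsq(A,(Q[:,:2]**2).sum(1),rcond=None)[0]
            print(" rim",ce[i].round(0),st[i,4],x[:2].round(1),np.sqrt(x[2]+x[0]**2+x[1]**2).round(1),np.median(Q[:,2]).round(1))
    tt=roi&(abs(P[:,2]-44)<6); Q=P[tt]; print(" tt z",np.median(Q[:,2]),Q[:,:2].min(0),Q[:,:2].max(0))
E
python3 s3.py
```

```text
top bench z -0.6998625142398396
 hole [294.3 168.2] 13 [661.8  27.   44. ] [[662.  28.  46.]]
 hole [318.  201.5] 4 [572.1 -33.   44. ] [[573. -33.  47.]]
 hole [298.4 238. ] 16 [478.9  19.   44. ] [[479.  20.  45.]]
 hole [256.2 241.8] 5 [471.4 126.5  44. ] [[473. 127.  45.]]
 rim [202. 118.] 27 [772.8 239.6] 19.1 135.0
 rim [257. 176.] 106 [620.7 109.9] 35.1 132.5
 rim [295. 186.] 59 [569.9  14.7] 35.6 132.3
 rim [308. 203.] 34 [570.2  12.2] 33.0 132.7
 rim [256. 223.] 87 [514.  104.8] 35.1 132.9
 rim [273. 215.] 21 [515.5 103.3] 33.0 132.8
 tt z 43.4125992006434 [449.42008035 -98.39886409] [799.04286789 349.17251139]
scene bench z -0.4213214808169141
 hole [316.  195.7] 7 [658.3  25.7  44. ] [[661.  28.  44.]]
 hole [239.3 212.4] 7 [469.1 126.4  44. ] [[471. 130.  43.]]
 hole [309.7 219.3] 3 [565.6 -30.9  44. ] [[564. -30.  46.]]
 hole [312.5 219. ] 4 [571.4 -35.4  44. ] [[572. -34.  43.]]
 hole [271.6 228.1] 12 [476.3  17.1  44. ] [[476.  19.  44.]]
 rim [281. 128.] 73 [765.8 260.4] 21.9 135.9
 rim [282. 164.] 118 [616.6 107.3] 34.7 131.3
 rim [374. 165.] 58 [777.1 -79. ] 15.4 134.0
 rim [254. 180.] 125 [509.5 102.8] 34.8 131.5
 rim [297. 184.] 121 [566.8  12.8] 34.5 131.3
 tt z 43.14668483550645 [443.50846862 -99.16501836] [799.36994816 349.84704875]
```

```bash
cat > s4.py <<'E'
from h import *
import pickle
t=pickle.load(open("top0.pkl","rb"));s=pickle.load(open("scene0.pkl","rb"))
o=lambda x,y:[340+x/5,135+y/5]
print("grip",plane(t,[o(350,152),o(342,275)],38).round(1).tolist(), cloud(t,[[410,170],[409,180],[409,186]]).round(1).tolist())
print("spout",plane(t,[o(265,538),o(350,545)],2).round(1).tolist())
print("rear",plane(t,[o(262,293),o(408,312)],22).round(1).tolist())
q=lambda x,y:[220+x/3.3,150+y/3.3]
print("scene grip",plane(s,[q(642,318),q(580,358)],38).round(1).tolist(),"spout",plane(s,[q(420,440),q(465,490)],2).round(1).tolist())
print("shelf",cloud(t,[[250,90],[400,90],[250,96],[355,120],[205,140]]).round(0).tolist())
print("tweez", cloud(t,[o(378,180),o(400,150),o(450,65)]).round(0).tolist(), "marker",cloud(t,[[352,222],[361,268]]).round(0).tolist())
print("bottle",cloud(t,[[345,153]]).round(0).tolist())
m=(cv2.cvtColor(t["image"],cv2.COLOR_BGR2GRAY))
print("knob",plane(t,[[190+200/5,140+313/5]],121).round(1),cloud(t,[[230,202],[230,203]]).round(1))
print("bench edge",cloud(t,[[300,270],[300,276],[300,280]]).round(0).tolist())
E
python3 s4.py
```

```text
grip [[664.5, -277.7, 38.0], [598.5, -269.9, 38.0]] [[652.9, -277.7, 34.4], [625.4, -273.1, 37.1], [609.0, -271.9, 38.7]]
spout [[465.2, -228.2, 2.0], [460.4, -273.1, 2.0]]
rear [[592.8, -229.8, 22.0], [580.9, -306.8, 22.0]]
scene grip [[654.2, -286.9, 38.0], [587.3, -276.2, 38.0]] spout [[478.9, -218.7, 2.0], [460.5, -270.5, 2.0]]
shelf [[742.0, 98.0, 385.0], [739.0, -202.0, 379.0], [883.0, 150.0, -3.0], [743.0, -125.0, 183.0], [743.0, 262.0, 46.0]]
tweez [[658.0, -298.0, -1.0], [675.0, -313.0, -3.0], [723.0, -344.0, -4.0]] marker [[521.0, -121.0, 13.0], [400.0, -140.0, 18.0]]
bottle [[692.0, -105.0, 75.0]]
knob [[560.8 180.9 121. ]] [[562.5 181.1 119.6]
 [561.  182.  114.2]]
bench edge [[400.0, 18.0, -1.0], [384.0, 18.0, -2.0], [374.0, 18.0, 3.0]]
```

```bash
cat > s5.py <<'E'
from h import *
import pickle
def R(a): # tool down, x axis at angle a
    x=np.array([np.cos(a),np.sin(a),0]);z=np.array([0,0,-1.]);return np.c_[x,np.cross(z,x),z]
for i,(p,a) in enumerate([((530,150,300),1.5),((530,60,300),1.5),((560,-235,290),1.45),((590,-290,230),1.45)]):
    try: movep(p,R(a))
    except PlanningError as e: print(i,e); continue
    wait(0.3); c=camera("wrist"); pickle.dump(c,open(f"w{i}.pkl","wb")); cv2.imwrite(f"pics/w{i}.png",c["image"]); s=read_state();print(i,s["time"],s["eef_pos"].round(1),s["qpos"].round(2))
E
python3 s5.py
```

```text
0 2.6667 [530.  150.2 300. ] [-0.6   0.34  0.29  1.72 -0.11  1.09  1.22]
1 3.4667 [530.   60.6 299.9] [-0.48  0.32  0.33  1.77 -0.11  1.08  1.39]
2 4.9583 [ 560.2 -234.5  290.1] [ 0.    0.47  0.43  1.6  -0.21  1.12  1.94]
3 5.75 [ 590.3 -289.5  230.8] [ 0.11  0.61  0.41  1.52 -0.27  1.06  2.04]
```

View pics/w0.png

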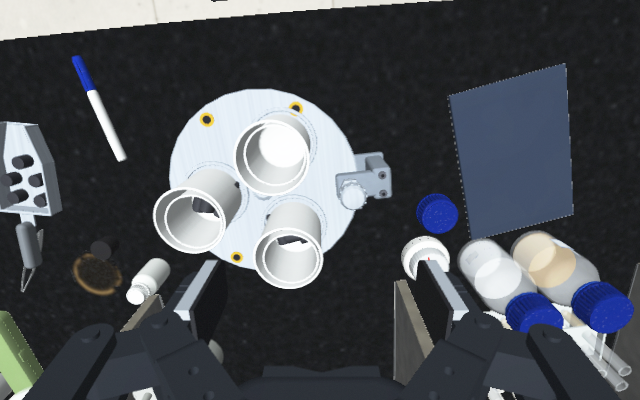

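View pics/w1.png

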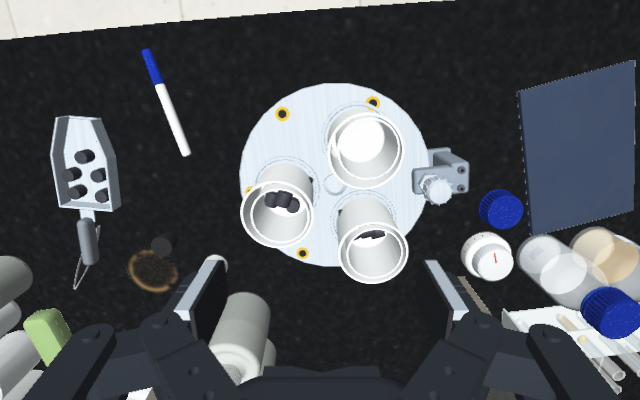

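View pics/w2.png

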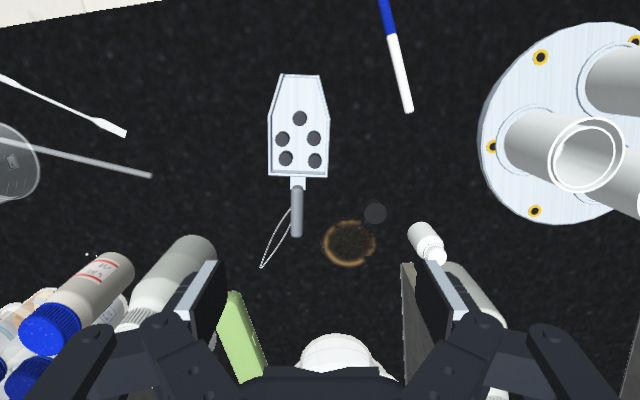

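View pics/w3.png

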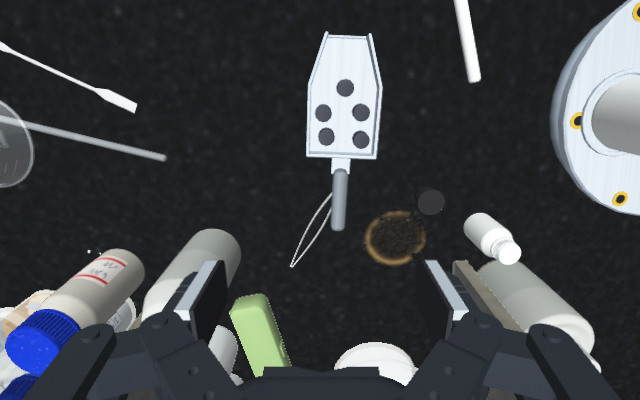

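```bash
cat > s6.py <<'E'
from h import *
import pickle
w=[pickle.load(open(f"w{i}.pkl","rb")) for i in range(4)]
def z(i,x0,y0,x1,y1,f): 
    return cv2.resize(w[i]["image"][y0:y1,x0:x1],None,fx=f,fy=f,interpolation=cv2.INTER_CUBIC)
cv2.imwrite("pics/q0.png",np.hstack([z(2,250,60,350,250,3),z(3,290,20,400,240,3)[:570]]))
cv2.imwrite("pics/q1.png",np.hstack([z(0,220,110,400,220,4)[:, :],])) 
cv2.imwrite("pics/q2.png",np.hstack([z(1,310,90,490,210,4)[:, :],])) 
E
python3 s6.py
```

```text
(no output)
```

View pics/q0.png

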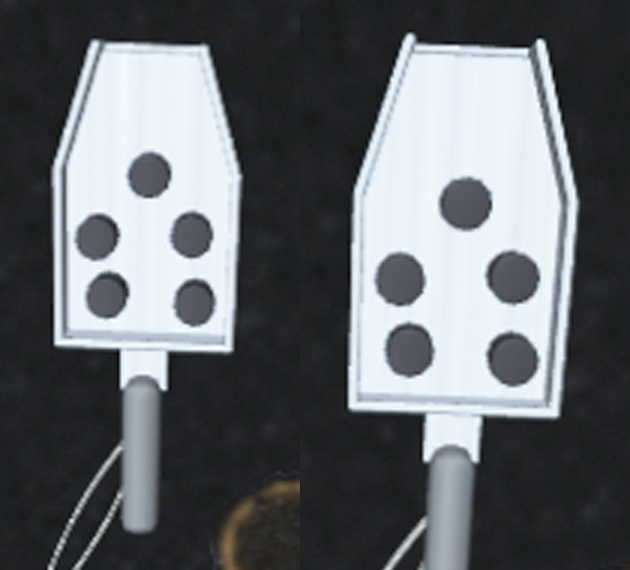

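View pics/q1.png

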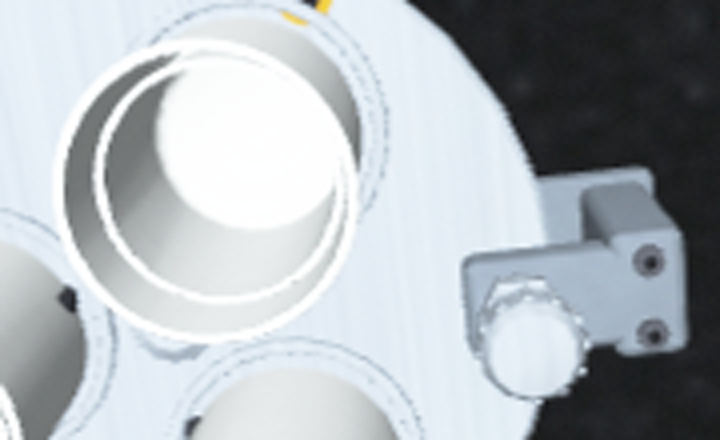

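View pics/q2.png

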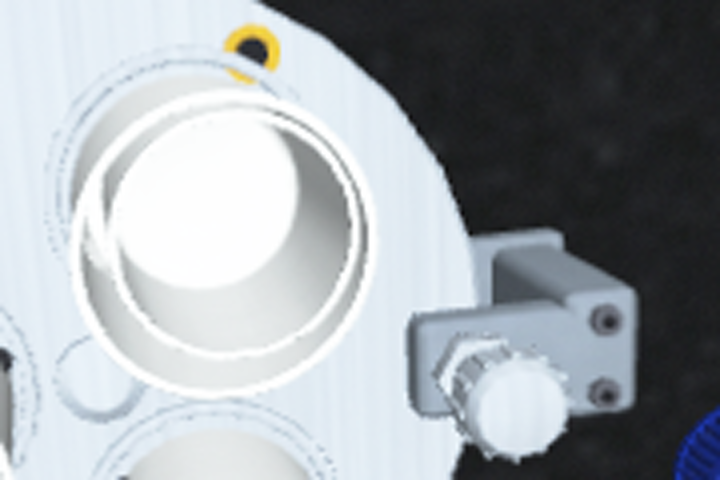

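```bash
cat > s7.py <<'E'
from h import *
import pickle
w=[pickle.load(open(f"w{i}.pkl","rb")) for i in range(4)]
def T(n,i,a,j,b,zz):
    p,e=tri(w[i],a,w[j],b); print(n,p.round(1),"miss",e.round(2), plane(w[i],[a],zz)[0][:2].round(1),plane(w[j],[b],zz)[0][:2].round(1)); return p
T("rim",0,(271.5,157.75),1,(366,150.6),134)
T("knob",0,(354,198),1,(439.5,191.5),121)
T("spout",2,(301,75.3),3,(349,37),2)
T("gripfront",2,(297.3,186),3,(340.7,170),36)
T("gripend",2,(296.7,236.7),3,(338,230),36)
for i in (2,3):
  c=w[i]; q={2:[(297,200),(297,215),(297,228)],3:[(340,185),(339,200),(338,220)]}[i]
  print("depth grip",cloud(c,q).round(1).tolist())
  # pieces
  g=cv2.cvtColor(c["image"],cv2.COLOR_BGR2GRAY)
  y0,y1,x0,x1={2:(80,175,268,330),3:(40,155,305,383)}[i]
  sub=(g[y0:y1,x0:x1]<125).astype(np.uint8)
  k,l,st,ce=cv2.connectedComponentsWithStats(sub)
  for n in range(1,k):
    if 80<st[n,4]<600: print(" piece",plane(c,[ce[n]+[x0,y0]],18)[0].round(1),st[n,4])
# rear corners z=22
print(plane(w[2],[(250+55/3,60+348/3),(250+233/3,60+350/3)],22).round(1).tolist(), plane(w[3],[(290+50/3,20+408/3),(290+260/3,20+415/3)],22).round(1).tolist())
E
python3 s7.py
```

```text
rim [510.4 105.  132.4] miss 0.54 [510.4 105.2] [509.8 104.8]
knob [562.7 182.9 113.4] miss 0.9 [560.6 182.3] [559.6 180.2]
spout [ 466.4 -246.2    6.8] miss 1.78 [ 465.5 -246.9] [ 466.6 -245.3]
gripfront [ 598.6 -268.7   24.8] miss 0.65 [ 595.  -267.6] [ 596. -269.]
gripend [ 665.9 -278.8   31.4] miss 0.01 [ 663.8 -278.2] [ 663.8 -278.9]
depth grip [[613.0, -270.5, 36.7], [632.5, -273.2, 38.4], [650.6, -275.8, 38.0]]
 piece [ 479.3 -284.1   18. ] 180
 piece [ 487.9 -218.6   18. ] 174
 piece [ 514.5 -254.7   18. ] 157
 piece [ 540.8 -240.7   18. ] 160
 piece [ 536.9 -279.5   18. ] 157
 piece [ 561.6 -279.2   18. ] 162
 piece [ 569.2 -243.    18. ] 155
depth grip [[611.8, -271.4, 37.3], [628.1, -274.2, 38.0], [650.8, -277.6, 38.4]]
 piece [ 492.8 -289.1   18. ] 569
 piece [ 496.3 -225.3   18. ] 99
 piece [ 488.9 -218.6   18. ] 242
 piece [ 515.1 -255.4   18. ] 229
 piece [ 563.3 -222.2   18. ] 214
 piece [ 537.5 -280.6   18. ] 212
 piece [ 541.3 -241.6   18. ] 228
 piece [ 562.  -280.3   18. ] 213
 piece [ 569.6 -244.1   18. ] 223
[[581.4, -304.0, 22.0], [591.4, -228.8, 22.0]] [[579.9, -303.2, 22.0], [591.4, -228.8, 22.0]]
```

```bash
cat >> h.py <<'E'
CUP=np.array([510.8,104.8]); D0=np.array([-.988,.153]); ORG=np.array([526.9,-257.2])
YAW0=np.arctan2(D0[1],D0[0])
def toolpose(lip,yaw,tilt,g=(-86,0,11),lipl=(60,0,2)):
    """TCP pose for tray with lip point at world lip, heading yaw, spout down by tilt"""
    x=np.array([np.cos(yaw),np.sin(yaw),0]);z=np.array([0,0,1.]);y=np.cross(z,x)
    ct,st=np.cos(tilt),np.sin(tilt)
    X=x*ct-z*st; Z=x*st+z*ct; Rt=np.c_[X,y,Z]
    p=np.array(lip,float)+Rt@(np.array(g,float)-np.array(lipl,float))
    return p,np.c_[-y,-X,-Z]
def lipxy(yaw,back=14): return CUP-back*np.array([np.cos(yaw),np.sin(yaw)])
E
cat > s8.py <<'E'
from h import *
for dy in (-30,-15,0,15,30,45,60):
    yaw=YAW0+np.radians(dy); l=lipxy(yaw); out=[]
    for z,t in ((220,0),(165,0),(165,15),(139,25),(139,40),(139,53),(139,60)):
        q=inverse_kinematics(*toolpose([*l,z],yaw,np.radians(t))); out.append(None if q is None else np.round(q,2).tolist())
    print(dy,round(np.degrees(yaw)),[o is not None for o in out],out[0],out[-2])
l0=ORG+60*D0
p,r=toolpose([*l0,2],YAW0,0); print(p,r.round(3).tolist(),inverse_kinematics(p,r))
E
python3 s8.py
python3 -c "
from h import *
import pickle
w=pickle.load(open('w3.pkl','rb'))
print(plane(w,[(331.7,193),(291,266)],3))"
```

```text
-30 141 [True, True, True, True, True, True, True] [-0.45, 0.6, 0.55, 1.59, -0.35, 1.04, 1.09] [-1.47, 0.92, 1.34, 2.21, -0.32, 0.17, 0.7]
-15 156 [True, True, True, True, True, True, True] [-0.45, 0.63, 0.48, 1.53, -0.31, 1.07, 1.26] [0.36, 0.65, -1.27, 2.22, 1.73, 1.37, -0.7]
0 171 [True, True, True, True, True, True, True] [-0.46, 0.64, 0.42, 1.48, -0.28, 1.08, 1.43] [0.47, 0.59, -1.27, 2.28, 1.89, 1.11, -0.6]
15 186 [True, True, True, True, True, True, False] [-0.48, 0.64, 0.36, 1.45, -0.24, 1.09, 1.6] [0.59, 0.56, -1.27, 2.32, 2.09, 0.84, -0.51]
30 201 [True, True, True, True, True, True, False] [-0.51, 0.63, 0.3, 1.45, -0.2, 1.08, 1.77] [0.7, 0.56, -1.26, 2.31, 2.3, 0.57, -0.44]
45 216 [True, True, True, True, True, True, True] [-0.54, 0.61, 0.25, 1.48, -0.16, 1.07, 1.94] [0.8, 0.6, -1.25, 2.27, 2.54, 0.29, -0.4]
60 231 [True, True, True, True, True, True, True] [-0.58, 0.58, 0.2, 1.53, -0.12, 1.04, 2.12] [-0.91, 0.76, 1.23, 2.27, 4.39, 1.38, -2.4]
[ 611.90025024 -270.36299422   11.        ] [[0.153, 0.988, -0.0], [0.988, -0.153, -0.0], [-0.0, -0.0, -1.0]] [ 0.13440148  0.89277557  0.31098375  1.61236153 -0.38043922  0.69682727
  2.04808602]
[[ 630.94248777 -281.22916273    3.        ]
 [ 721.62965658 -343.07333263    3.        ]]
```

```bash
cat > s9.py <<'E'
from h import *
for yd in range(0,360,20):
    yaw=np.radians(yd); l=lipxy(yaw); out=[];
    for z,t in ((220,0),(165,15),(139,25),(139,35),(139,45),(139,53)):
        q=inverse_kinematics(*toolpose([*l,z],yaw,np.radians(t))); out.append(None if q is None else np.array(q))
    if any(o is None for o in out): print(yd,[o is None for o in out]); continue
    print(yd,[round(abs(b-a).max(),2) for a,b in zip(out,out[1:])],out[0].round(2).tolist(),out[-1].round(2).tolist())
E
python3 s9.py
```

```text
0 [np.float64(0.52), np.float64(0.22), np.float64(0.24), np.float64(0.15), np.float64(0.63)] [-1.51, 0.28, 1.28, 2.26, -0.36, 0.83, -1.56] [-0.58, 0.81, 0.59, 1.53, -0.38, 1.88, -1.43]
20 [np.float64(0.35), np.float64(0.2), np.float64(0.22), np.float64(0.2), np.float64(0.28)] [-1.39, 0.33, 1.36, 2.26, -0.43, 0.85, -0.97] [-0.85, 0.99, 1.01, 1.53, -0.33, 1.87, -0.91]
40 [np.float64(0.3), np.float64(0.17), np.float64(0.19), np.float64(0.18), np.float64(0.14)] [-1.13, 0.33, 1.21, 2.21, -0.41, 0.85, -0.53] [-1.02, 1.14, 1.26, 1.58, -0.3, 1.73, -0.5]
60 [np.float64(0.22), np.float64(0.15), np.float64(0.15), np.float64(0.15), np.float64(0.11)] [-0.87, 0.37, 1.04, 2.11, -0.42, 0.88, -0.11] [-1.13, 1.1, 1.25, 1.67, -0.19, 1.49, -0.35]
80 [np.float64(0.23), np.float64(0.13), np.float64(0.11), np.float64(0.13), np.float64(0.12)] [-0.68, 0.43, 0.89, 1.99, -0.43, 0.92, 0.26] [-1.25, 1.07, 1.28, 1.78, -0.12, 1.2, -0.18]
100 [np.float64(0.26), np.float64(0.18), np.float64(0.16), np.float64(0.14), np.float64(0.13)] [-0.56, 0.5, 0.77, 1.85, -0.42, 0.96, 0.57] [-1.36, 1.06, 1.32, 1.92, -0.1, 0.89, 0.
[... 1500 characters left out ...]
22), np.float64(4.72), np.float64(0.24), np.float64(0.23)] [-0.27, 0.43, -0.45, 1.79, 0.22, 0.97, 2.5] [-0.41, 0.61, 0.59, 1.93, -1.19, 1.45, -2.16]
300 [np.float64(4.59), np.float64(0.2), np.float64(0.22), np.float64(0.22), np.float64(0.21)] [0.27, 0.61, -1.27, 1.9, 0.64, 1.13, 2.41] [-0.64, 0.87, 1.01, 1.8, -1.14, 1.89, -1.84]
320 [np.float64(0.36), np.float64(0.23), np.float64(0.24), np.float64(0.21), np.float64(0.21)] [-1.52, 0.52, 1.25, 2.1, -0.61, 0.96, -2.21] [-0.57, 0.82, 0.8, 1.67, -0.87, 1.87, -1.75]
340 [np.float64(0.39), np.float64(0.25), np.float64(0.25), np.float64(0.21), np.float64(0.42)] [-1.55, 0.38, 1.26, 2.2, -0.48, 0.88, -1.91] [-0.51, 0.79, 0.59, 1.58, -0.6, 1.86, -1.65]
```

```bash
cat > s10.py <<'E'
from h import *
import pickle
l0=ORG+60*D0
p,r=toolpose([*l0,2],YAW0,0)
movep(p+[0,0,70],r)
print("hit",movel(p,r,max_speed=60,guard=12)); s=read_state(); print(s["eef_pos"].round(1),s["ft_force"].round(1))
clamp(); s=read_state(); print("gap",s["finger_gap"],s["ft_force"].round(1),s["time"])
print(movel(p+[0,0,25],r,max_speed=40)); wait(.2)
s=read_state(); print("gap",s["finger_gap"],s["ft_force"].round(2),s["torque"].round(2),s["time"])
for n in("wrist","scene"):
    c=camera(n); pickle.dump(c,open(f"g_{n}.pkl","wb")); cv2.imwrite(f"pics/g_{n}.png",c["image"])
E
python3 s10.py
```

```text
hit False
[ 612.1 -270.5   11.4] [-0.1 -0.1  0.3]
gap 15.385658819507476 [-0.7  0.4  3.9] 8.3667
False
gap 15.493581025426488 [-0.2  -0.08 -2.76] [ 0.03 -0.15 -0.01] 9.3417
```

View pics/g_wrist.png

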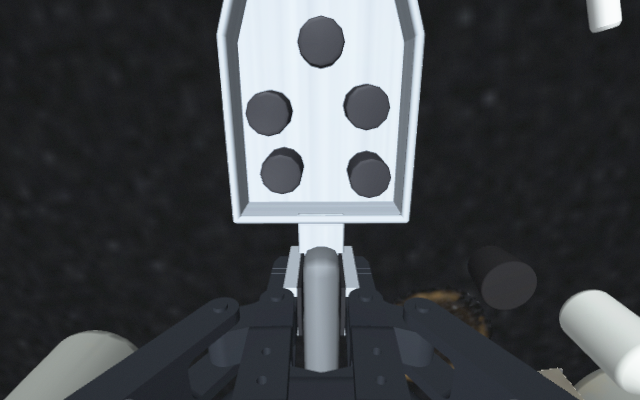

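View pics/g_scene.png

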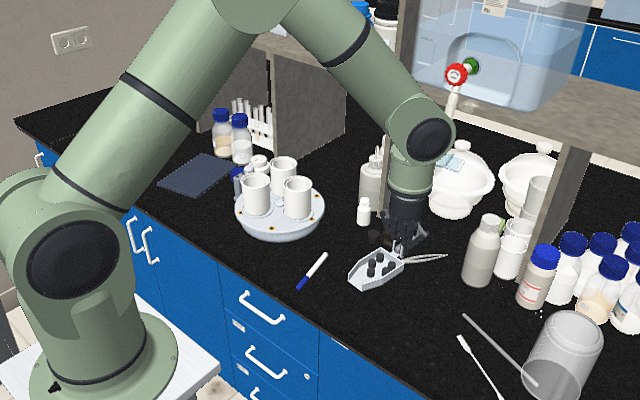

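```bash
cat > s11.py <<'E'
from h import *
import pickle
YP=np.radians(85)
l0=ORG+60*D0
p,r=toolpose([*l0,210],YAW0,0); movel(p,r,max_speed=120)
l=lipxy(YP)
p,r=toolpose([*l,210],YP,0)
p0=read_state()["eef_pos"]
# rotate+translate in two halves
movel(p,r,max_speed=90)
s=read_state(); print(s["eef_pos"].round(1),s["qpos"].round(2),s["finger_gap"],s["time"],s["torque"].round(2))
movel(*toolpose([*l,168],YP,0),max_speed=80)
for n in("wrist","scene","top"):
    c=camera(n); pickle.dump(c,open(f"p_{n}.pkl","wb")); cv2.imwrite(f"pics/p_{n}.png",c["image"])
print(read_state()["time"])
t=pickle.load(open("p_top.pkl","rb"))
cv2.imwrite("pics/p_topz.png",cv2.resize(t["image"][140:280,220:360],None,fx=4,fy=4,interpolation=cv2.INTER_CUBIC))
t=pickle.load(open("p_scene.pkl","rb"))
cv2.imwrite("pics/p_scenez.png",cv2.resize(t["image"][100:280,200:400],None,fx=3,fy=3,interpolation=cv2.INTER_CUBIC))
E
python3 s11.py
```

```text
[496.9 -54.8 219. ] [-0.66  0.48  0.9   1.97 -0.47  0.92  0.39] 15.294857557359805 13.9833 [-0.1   0.03  0.04]
14.8083
```

View pics/p_topz.png

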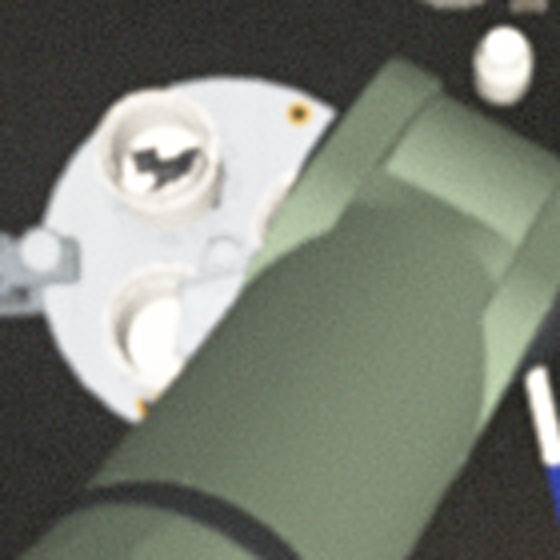

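View pics/p_scenez.png

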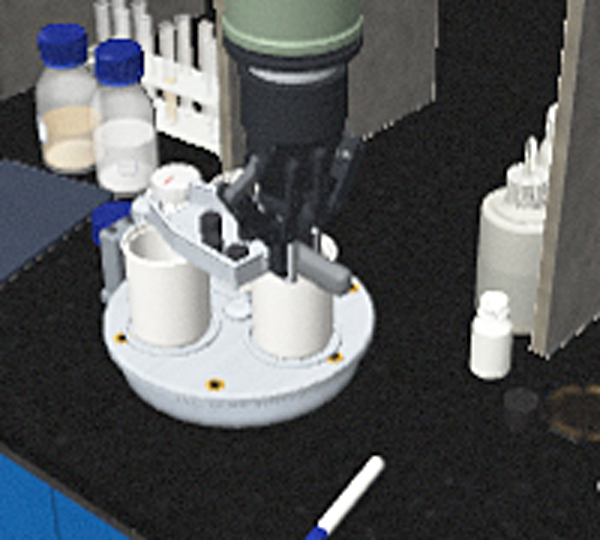

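View pics/p_wrist.png

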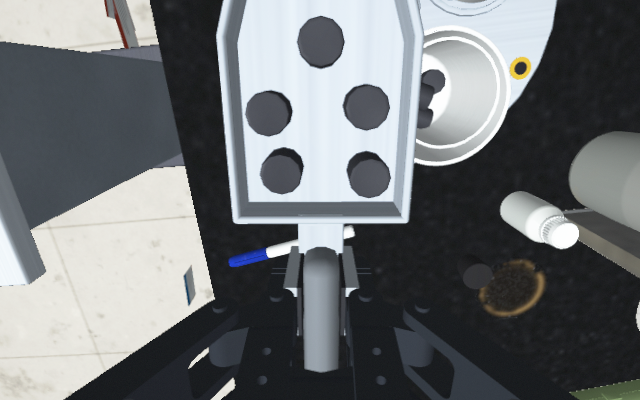

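```bash
python3 -c "
from h import *
import pickle
t=pickle.load(open('p_top.pkl','rb'));s=pickle.load(open('p_scene.pkl','rb'))
print(plane(t,[(220+178/4,140+290/4),(220+183/4,140+330/4)],168).round(1), lipxy(np.radians(85)))
print('rim',plane(t,[(220+108/4,140+320/4)],134).round(1))
print(plane(s,[(200+135/3,100+205/3),(200+148/3,100+228/3)],168).round(1), plane(s,[(200+122/3,100+235/3)],134))
for yd in (85,): 
  for z,tt in ((168,14),(150,14),(139,14),(139,53),(139,60)):
    print(inverse_kinematics(*toolpose([*lipxy(np.radians(yd)),z],np.radians(yd),np.radians(tt))).round(2))
"
```

```text
[[527.6  92.  168. ]
 [504.1  89.2 168. ]] [509.5798196   90.85327423]
rim [[515.5 137.5 134. ]]
[[494.7 118.9 168. ]
 [476.9  84.9 168. ]] [[491.36731948 134.79109561 134.        ]]
[-0.88  0.58  1.02  1.97 -0.32  0.87  0.18]
[-0.87  0.61  0.99  1.99 -0.35  0.83  0.19]
[-0.85  0.63  0.98  2.   -0.37  0.81  0.2 ]
[-1.25  0.97  1.16  1.81  0.03  1.13 -0.28]
[-1.28  1.06  1.18  1.77  0.05  1.2  -0.3 ]
```

```bash
cat > s12.py <<'E'
from h import *
import pickle
YP=np.radians(85); l=lipxy(YP)
def go(z,t,v): movel(*toolpose([*l,z],YP,np.radians(t)),max_speed=v)
go(168,7,60); go(168,14,60); go(139,14,60)
for n in("scene","wrist"):
    c=camera(n); pickle.dump(c,open(f"r_{n}.pkl","wb")); cv2.imwrite(f"pics/r_{n}.png",c["image"])
s=read_state(); print(s["time"],s["ft_force"].round(2),s["qpos"].round(2))
t=pickle.load(open("r_scene.pkl","rb"))
cv2.imwrite("pics/r_scenez.png",cv2.resize(t["image"][100:280,200:400],None,fx=3,fy=3,interpolation=cv2.INTER_CUBIC))
E
python3 s12.py
```

```text
16.4417 [ 0.03 -1.01 -2.23] [-0.86  0.63  0.99  2.   -0.38  0.81  0.21]
```

View pics/r_scenez.png

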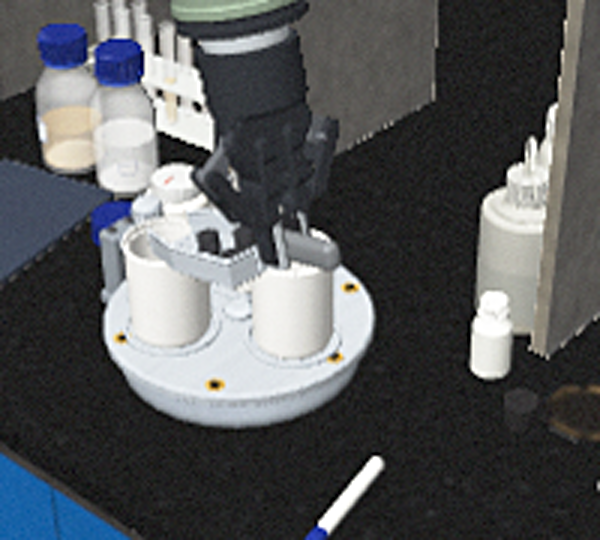

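```bash
cat > s13.py <<'E'
from h import *
import pickle
YP=np.radians(85); l=lipxy(YP)
def go(z,t,v): movel(*toolpose([*l,z],YP,np.radians(t)),max_speed=v)
ims=[]
for t in (19,22,25,28,32):
    go(139,t,35); c=camera("wrist"); ims.append(cv2.resize(c["image"][:240,160:480],None,fx=.8,fy=.8))
    s=read_state(); print(t,round(s["time"],2),s["ft_force"].round(2))
ims.append(ims[-1]*0)
cv2.imwrite("pics/pour1.png",np.vstack([np.hstack(ims[:3]),np.hstack(ims[3:])]))
E
python3 s13.py
```

```text
19 17.01 [ 0.08  0.3  -2.25]
22 17.43 [-0.38 -0.1  -2.95]
25 17.84 [ 1.23  0.03 -2.54]
28 18.26 [-0.1   0.07 -2.14]
32 18.75 [ 0.39 -0.14 -0.1 ]
```

View pics/pour1.png

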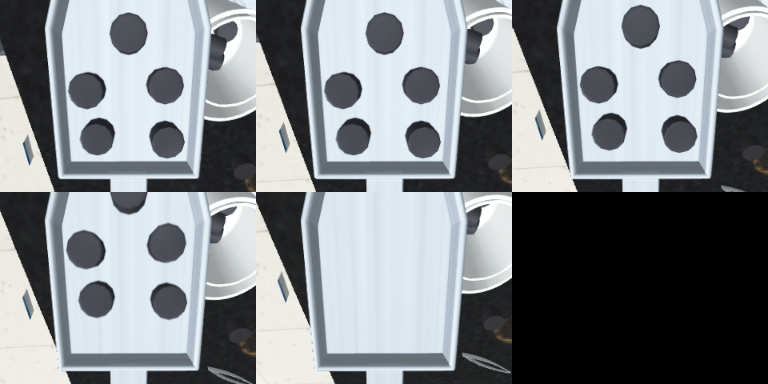

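```bash
cat > s14.py <<'E'
from h import *
import pickle
YP=np.radians(85); l=lipxy(YP)
def go(z,t,v): movel(*toolpose([*l,z],YP,np.radians(t)),max_speed=v)
for t in (37,42,47,52): go(139,t,60)
wait(.2)
s=read_state(); print(round(s["time"],2),s["ft_force"].round(2),s["finger_gap"])
t=camera("scene");cv2.imwrite("pics/v_scenez.png",cv2.resize(t["image"][80:260,200:400],None,fx=3,fy=3,interpolation=cv2.INTER_CUBIC))
t=camera("wrist");cv2.imwrite("pics/v_wrist.png",t["image"])
E
python3 s14.py
```

```text
20.42 [ 0.49 -0.27 -0.97] 15.1598520080913
```

View pics/v_scenez.png

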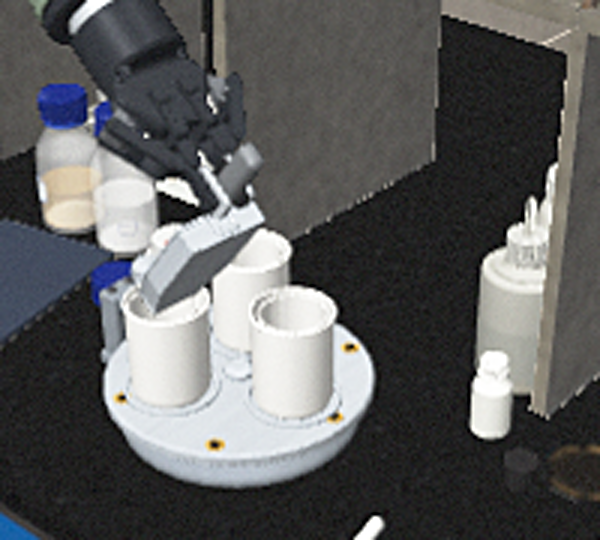

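View pics/v_wrist.png

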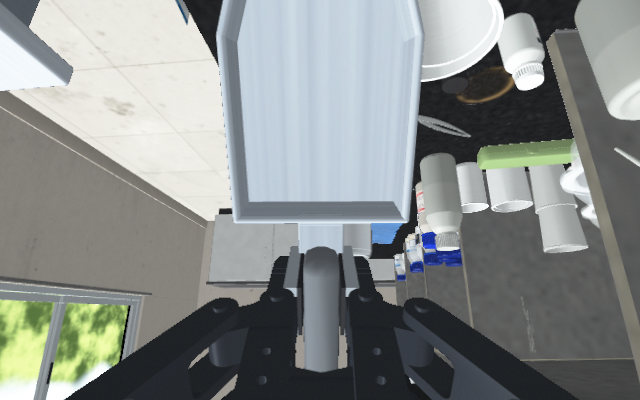

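```bash
cat > s15.py <<'E'
from h import *
import pickle
YP=np.radians(85); l=lipxy(YP)
def go(z,t,v): movel(*toolpose([*l,z],YP,np.radians(t)),max_speed=v)
go(185,52,120); go(195,35,120); go(205,17,120); go(210,0,120)
p,r=toolpose([*(ORG+60*D0),210],YAW0,0); movel(p,r,max_speed=130)
s=read_state(); print(round(s["time"],2),s["ft_force"].round(2),s["torque"].round(2),s["finger_gap"])
for n in("scene","top","wrist"):
    c=camera(n); pickle.dump(c,open(f"x_{n}.pkl","wb")); cv2.imwrite(f"pics/x_{n}.png",c["image"])
t=pickle.load(open("x_top.pkl","rb"))
cv2.imwrite("pics/x_topz.png",cv2.resize(t["image"][140:280,200:360],None,fx=4,fy=4,interpolation=cv2.INTER_CUBIC))
E
python3 s15.py
```

```text
24.66 [ 0.25  0.32 -1.04] [ 0.02 -0.06 -0.02] 15.120665062074904
```

View pics/x_topz.png

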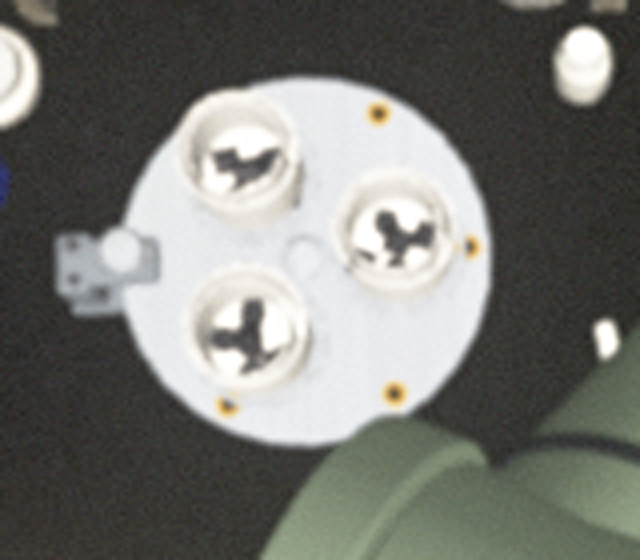

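View pics/x_scene.png

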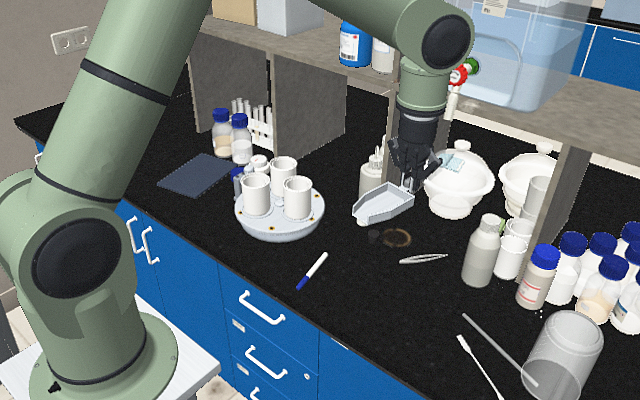

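View pics/x_wrist.png

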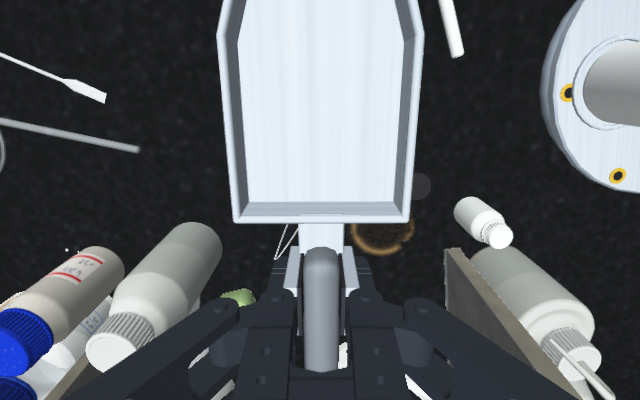

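```bash
cat > s16.py <<'E'
from h import *
import pickle
p,r=toolpose([*(ORG+60*D0),2],YAW0,0)
movel(p+[0,0,12],r,max_speed=130)
print("g",movel(p-[0,0,1],r,max_speed=15,guard=4)); s=read_state(); print(s["eef_pos"].round(1),s["ft_force"].round(2),s["time"])
open_gripper(); wait(.2)
s=read_state(); print(s["finger_gap"],s["ft_force"].round(2))
movel(p+[0,0,110],r,max_speed=130)
c=camera("wrist"); pickle.dump(c,open("y_wrist.pkl","wb")); cv2.imwrite("pics/y_wrist.png",c["image"])
# move above carousel for cup/knob view
def Rd(a):
    x=np.array([np.cos(a),np.sin(a),0]);z=np.array([0,0,-1.]);return np.c_[x,np.cross(z,x),z]
ia=[]
for a in (-.15,0,.15,np.pi/2,np.pi,-np.pi/2):
    q=inverse_kinematics((561,181,150),Rd(a)); print(a,None if q is None else q.round(2))
s=read_state(); print(s["time"])
E
python3 s16.py
```

```text
g True
[ 611.9 -270.3   11.1] [-0.45  1.13  7.23] 27.2083
85.28078329767204 [-0.39  0.15  0.07]
-0.15 [-0.97  0.75  0.87  1.8  -0.7   0.94  0.07]
0 [-0.95  0.73  0.83  1.8  -0.67  0.92  0.18]
0.15 [-0.92  0.71  0.79  1.8  -0.63  0.9   0.3 ]
1.5707963267948966 [-0.7   0.6   0.42  1.79 -0.32  0.82  1.44]
3.141592653589793 [-0.1   0.59 -0.45  1.75  0.33  0.87  2.45]
-1.5707963267948966 [-1.1   0.97  1.22  1.81 -1.02  1.15 -1.1 ]
29.1417
```

View pics/y_wrist.png

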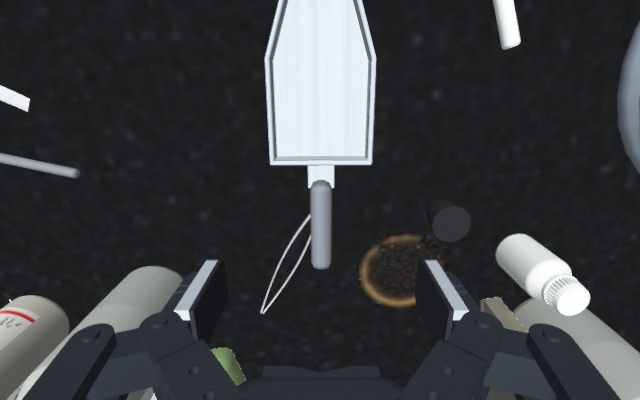

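```bash
cat > s17.py <<'E'
from h import *
import pickle
def Rd(a):
    x=np.array([np.cos(a),np.sin(a),0]);z=np.array([0,0,-1.]);return np.c_[x,np.cross(z,x),z]
movel([600,-255,260],max_speed=200)
for i,p in enumerate([(535,150,260),(590,165,240)]):
    movep(p,Rd(.057)); wait(.25)
    c=camera("wrist"); pickle.dump(c,open(f"k{i}.pkl","wb")); cv2.imwrite(f"pics/k{i}.png",c["image"])
    s=read_state(); print(s["time"],s["eef_pos"].round(1),s["qpos"].round(2),s["ft_force"].round(2))
E
python3 s17.py
```

```text
32.0083 [535.1 149.6 260. ] [-0.94  0.49  0.8   1.78 -0.4   1.04  0.07] [0.17 0.7  0.18]
32.6583 [589.7 165.1 240.5] [-0.85  0.61  0.76  1.65 -0.46  1.07  0.1 ] [0.2  1.2  0.28]
```

View pics/k0.png

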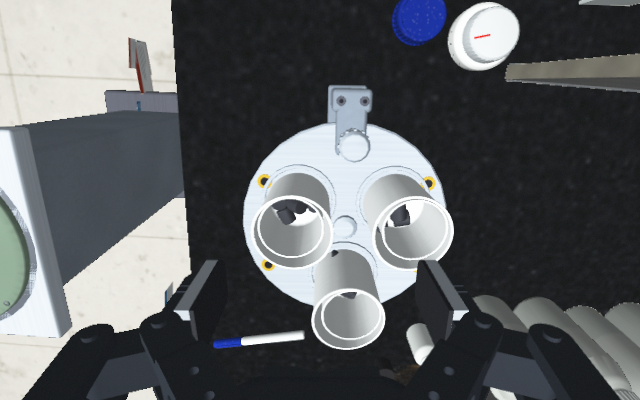

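View pics/k1.png

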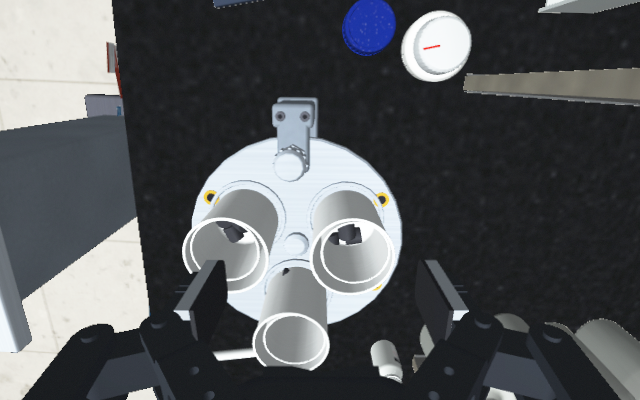

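```bash
python3 -c "
from h import *
import pickle
a=[pickle.load(open(f'k{i}.pkl','rb')) for i in (0,1)]
A=cv2.resize(a[0]['image'][80:180,310:400],None,fx=4.4,fy=5,interpolation=cv2.INTER_CUBIC)
B=cv2.resize(a[1]['image'][90:190,250:340],None,fx=4.4,fy=5,interpolation=cv2.INTER_CUBIC)
cv2.imwrite('pics/kz.png',np.hstack([A,B]))
"
```

```text
(no output)
```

View pics/kz.png

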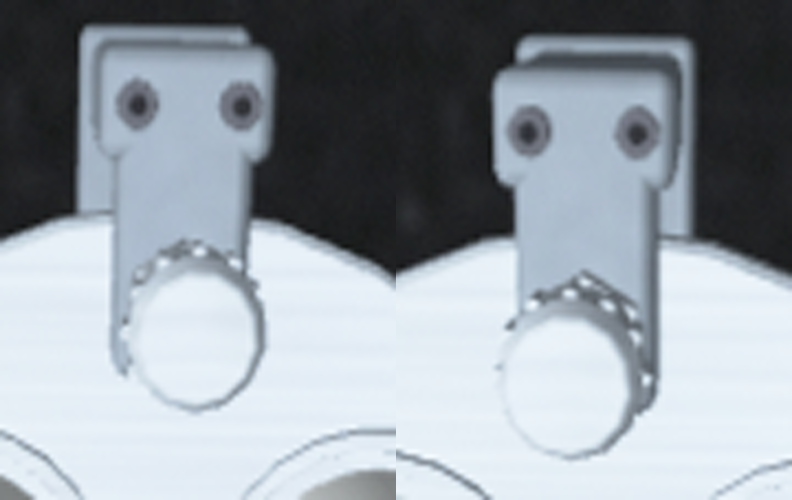

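```bash
python3 -c "
from h import *
import pickle
a=[pickle.load(open(f'k{i}.pkl','rb')) for i in (0,1)]
u=(355.2,147.6);v=(289.3,167.2)
print(tri(a[0],u,a[1],v)); print(plane(a[0],[u],121),plane(a[1],[v],121)); print(cloud(a[0],[(355,147)]),cloud(a[1],[(289,167)]))
for c,e in zip(a,((291.5,228.5,229),(226,250,0))): pass
print(plane(a[0],[(292,229.5),(413.5,230.5),(348,319)],134).round(1).tolist())
print(plane(a[1],[(226,256),(352,256),(291,342)],134).round(1).tolist())
print('screws',plane(a[0],[(310+137/4.4,80+104/5),(310+241/4.4,80+105/5)],78).round(1).tolist(),plane(a[1],[(250+133/4.4,90+130/5),(250+241/4.4,90+130/5)],78).round(1).tolist())
"
```

```text
(array([562.6470833 , 181.37797086, 118.39102181]), np.float64(0.19260826501688788))
[[562.3159751  181.93182054 121.        ]] [[562.89509722 181.93287172 121.        ]]
[[562.12631431 182.39453911 120.76954951]] [[562.50722373 181.66956081 119.32470169]]
[[511.7, 108.6, 134.0], [619.0, 113.7, 134.0], [569.0, 16.0, 134.0]]
[[512.6, 105.3, 134.0], [618.7, 111.5, 134.0], [569.9, 18.0, 134.0]]
screws [[550.1, 217.8, 78.0], [572.3, 218.9, 78.0]] [[549.9, 217.9, 78.0], [571.9, 219.2, 78.0]]
```

```bash
cat > s18.py <<'E'
from h import *
import pickle
def Rd(a):
    x=np.array([np.cos(a),np.sin(a),0]);z=np.array([0,0,-1.]);return np.c_[x,np.cross(z,x),z]
movep((520,30,230),Rd(.057)); wait(.2)
c=camera("wrist"); 
u=proj(c,[[512,105,134]])[0].astype(int); print(u)
y0,x0=max(0,u[1]-75),max(0,u[0]-75)
cv2.imwrite("pics/cup.png",cv2.resize(c["image"][y0:y0+150,x0:x0+150],None,fx=4,fy=4,interpolation=cv2.INTER_CUBIC))
print(read_state()["time"])
E
python3 s18.py
```

```text
[315  95]
33.5667
```

View pics/cup.png

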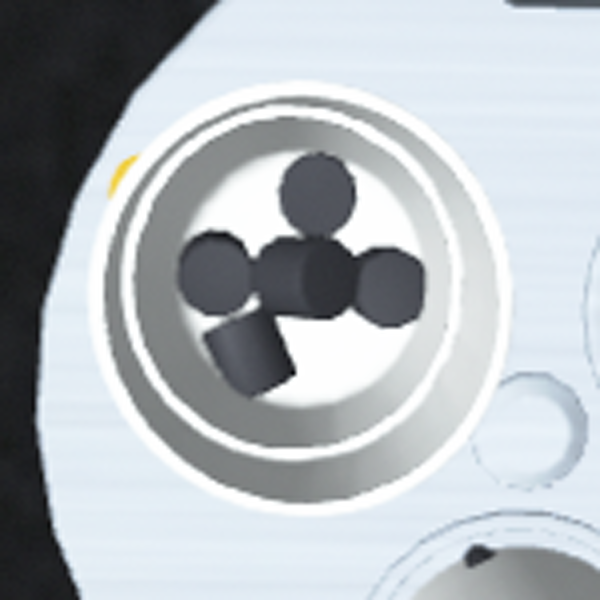

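```bash
cat > s19.py <<'E'
from h import *
import pickle
def Rd(a):
    x=np.array([np.cos(a),np.sin(a),0]);z=np.array([0,0,-1.]);return np.c_[x,np.cross(z,x),z]
r=Rd(.054)
movep((562.5,181.8,190),r)
print("hit",movel((562.5,181.8,89.5),r,max_speed=60,guard=8)); wait(.2); s=read_state(); print(s["eef_pos"].round(1),s["ft_force"].round(2),s["time"])
f0=s["ft_force"]
clamp(); wait(.2); s=read_state(); print("gap",s["finger_gap"],s["ft_force"].round(2),s["time"],s["eef_pos"].round(2))
for n in("scene","wrist"):
    c=camera(n); pickle.dump(c,open(f"n_{n}.pkl","wb")); cv2.imwrite(f"pics/n_{n}.png",c["image"])
E
python3 s19.py
```

```text
hit False
[562.5 181.9  89.6] [ 0.04 -0.22 -0.5 ] 36.2833
gap 26.320556423256974 [-0.49 -0.85  5.6 ] 37.0583 [562.67 181.82  89.72]
```

View pics/n_wrist.png

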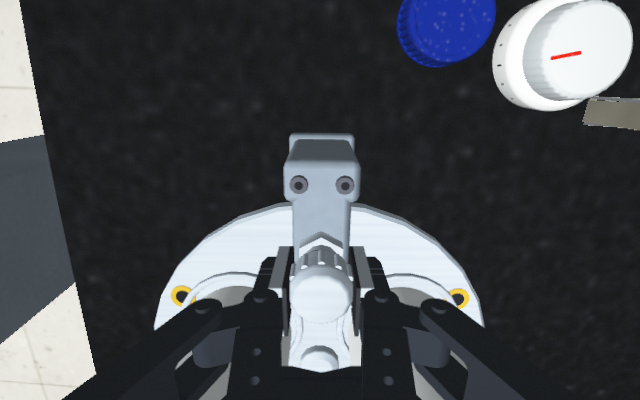

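```bash
cat > s20.py <<'E'
from h import *
s=read_state(); x,y,z0=562.5,181.8,89.5
for d in (3,6,9,11,12,13,13.5,14):
    movel((x,y,z0+d),max_speed=20); wait(.1); s=read_state()
    print(d,s["eef_pos"].round(2),s["ft_force"].round(2),round(s["finger_gap"],2),round(s["time"],2))
    if s["ft_force"][2]<-22: break
E
python3 s20.py
```

```text
3 [562.54 181.83  92.33] [ 3.93  1.38 -6.44] 25.74 37.56
6 [562.54 181.8   95.39] [ 5.35  0.42 -9.19] 26.15 37.96
9 [562.51 181.79  98.33] [ 5.96 -0.15 -9.69] 25.96 38.36
11 [562.52 181.79 100.29] [  5.48  -0.27 -10.28] 26.08 38.71
12 [562.5  181.79 101.25] [  7.02   0.59 -11.24] 26.36 39.06
13 [562.5  181.79 102.22] [  5.31   1.   -12.14] 26.08 39.41
13.5 [562.47 181.82 102.69] [  5.85  -0.03 -12.13] 26.07 39.76
14 [562.5  181.81 103.2 ] [  6.57   0.95 -12.98] 25.77 40.11
```

```bash
cat > s21.py <<'E'
from h import *
import pickle
x,y,z0=562.5,181.8,89.5
for d in (14.4,14.8,15.2,15.6,16,16.4,16.8,17.2):
    movel((x,y,z0+d),max_speed=10); wait(.15); s=read_state()
    print(d,s["eef_pos"].round(2),s["ft_force"].round(2),round(s["finger_gap"],2),round(s["time"],2))
    if s["ft_force"][2]<-21: break
for n in("scene","wrist","top"):
    c=camera(n); pickle.dump(c,open(f"f_{n}.pkl","wb")); cv2.imwrite(f"pics/f_{n}.png",c["image"])
E
python3 s21.py
```

```text
14.4 [562.5  181.79 103.58] [  5.41   1.06 -13.34] 26.3 40.51
14.8 [562.47 181.8  103.89] [  6.75   0.27 -14.33] 25.89 40.91
15.2 [562.41 181.79 103.95] [  7.74   0.59 -20.26] 26.01 41.31
15.6 [562.37 181.77 104.02] [ 10.36   1.8  -27.71] 25.8 41.71
```

View pics/f_wrist.png

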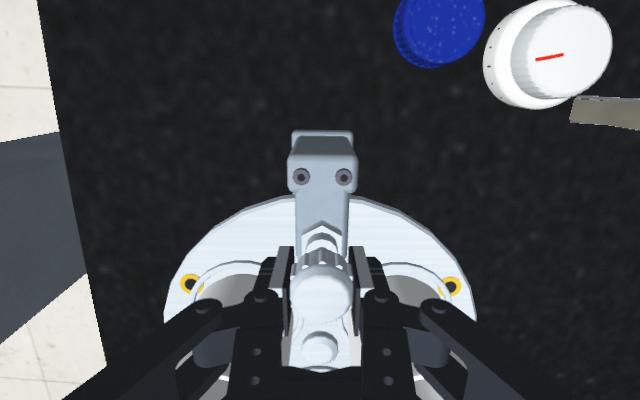

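View pics/f_scene.png

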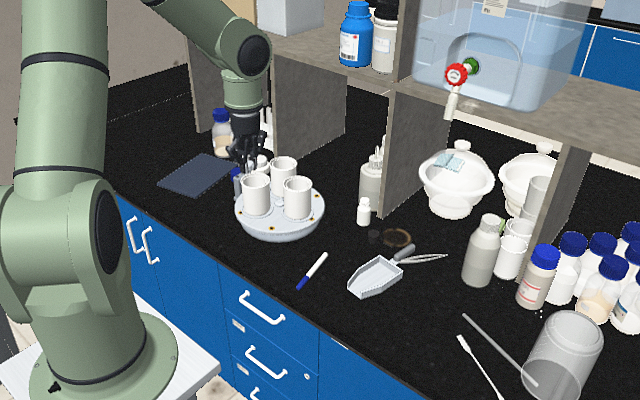

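```bash
cat > s22.py <<'E'
from h import *
import pickle
movel((562.5,181.8,89.5+15.25),max_speed=5)
for i in range(4):
    wait(.4); s=read_state(); print(s["eef_pos"].round(2),s["ft_force"].round(2),round(s["finger_gap"],2),round(s["time"],2))
t0=pickle.load(open("top0.pkl","rb"));t=camera("top")
cv2.imwrite("pics/last_top.png",cv2.resize(t["image"][100:280,180:460],None,fx=2.8,fy=2.8,interpolation=cv2.INTER_CUBIC))
E
python3 s22.py
```

```text
[562.42 181.78 103.97] [  9.74   1.16 -21.75] 25.9 42.51
[562.41 181.76 103.96] [  9.3    0.46 -21.26] 25.55 42.91
[562.43 181.78 103.99] [  9.04   0.39 -21.14] 25.6 43.31
[562.4  181.78 103.94] [  9.27   1.13 -21.87] 25.87 43.71
```

View pics/last_top.png

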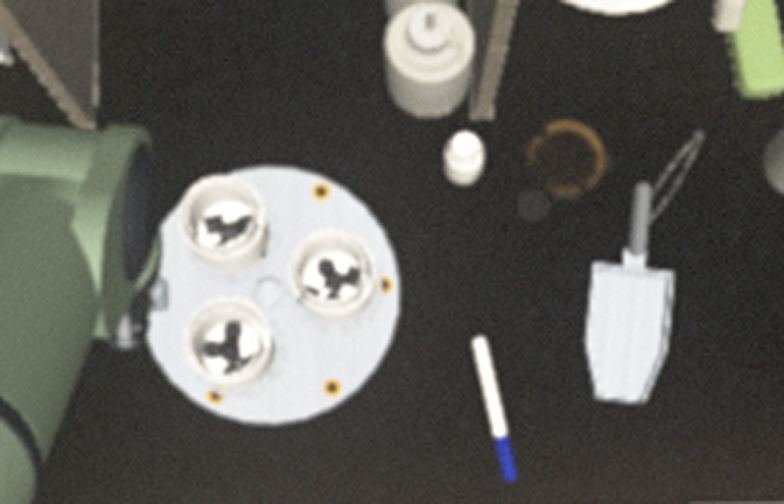

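```bash
python3 -c "
from workcell import *
finish_job(); print(read_state()['time'])"
```

```text
the job is handed in; nothing more can be done
the job is handed in; nothing more can be done
```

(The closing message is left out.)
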